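# Bring the salt round on the revolving rack

## Task

Bring the salt within the cook's reach: push the revolving rack round by the handle arm on top of its post until the salt shaker stands squarely in line with the wooden tongue that sticks out from under the tray, and leave the rack at rest there. Turn it gently, so that nothing on it tips. Push the arm with a fingertip on one side at a time and do not grip it; do not touch or lift anything on the tray, do not push on the tray itself, and leave the things around the rack alone.

Things in the scene. Friction and masses are not known exactly. Their poses are not given: they have to be found in the camera images.
- rack_foot: Fixed round wooden foot (diameter 200 mm, 16 mm high) of a revolving condiment rack. Origin on the rack's vertical turning axis at worktop height, z up; it does not turn.
- tongue: Fixed wooden tongue, 46 mm wide, 12 mm high, that sticks out from under the round tray on one side, with a steel stud (top 28 mm high) at its end, 190 mm from the axis. Origin on the rack's turning axis at worktop height; the tongue points along its own -x. It shows the serving place.
- serve_spot (a point): Point above the tongue's line, 88 mm from the turning axis, 34 mm above the worktop (level of the tray's top): the spot where the middle of the salt shaker's underside should come.
- turner (a joint): Angle of the turning part (tray, post and handle arm) about the vertical axis, rad, 0 at the start, grows anticlockwise seen from above, turns freely both ways (limits +-9.42, never needed). A stiff, damped bearing: friction 0.1 N m plus 0.12 N m per rad/s, so 1 to 3 N at the arm (the rack weighs about 2.5 kg with its load); it stays where it is left and hardly coasts after a slow push.
- tray: Round wooden tray of the rack, diameter 268 mm, 14 mm thick, top 34 mm above the worktop. Four wire rings (inner diameter about 69 mm, wire 42 mm above the tray), 90 degrees apart, 88 mm from the axis. Origin on the axis, under the tray; turns with the joint. A 20 mm post rises from its middle to a round hub (diameter 42 mm, top 252 mm high).
- handle_end (a point): Outer end of the rack's only handle arm, on its centre line: 140 mm from the axis, 231 mm above the worktop. The straight level wooden arm sticks out sideways from the hub to here, 20 mm wide, from 221 to 241 mm high, midway between the directions of two rings; nothing stands higher than 204 mm below its path.
- cheek_left: Side strip of the handle arm, on its anticlockwise side seen from above: 105 mm long (30 to 135 mm from the axis), 6 mm thick, 16 mm high. Origin at its middle, 82.5 mm from the axis, 7 mm beside the arm's centre line, 231 mm high; its x points outward along the arm, y anticlockwise, z up. Pressing here turns the rack clockwise.
- cheek_right: The same strip on the arm's clockwise side, 7 mm to the other side of the centre line. Pressing here turns the rack anticlockwise.
- salt_shaker: Short clear salt shaker with a grey rounded top with holes, diameter 44 mm, 90 mm tall. The thing wanted at the tongue. Stands in one of the four wire rings, which one varies; origin at the centre of its underside (z = 34 mm), z up.
- pepper_mill: Tall brown wooden pepper mill, diameter 58 mm, 170 mm tall (top 204 mm above the worktop, 17 mm below the handle arm). Stands in one of the four wire rings, which one varies; origin at the centre of its underside (z = 34 mm), z up.
- honey_jar: Glass jar with a black lid and yellow contents, diameter 63 mm, 94 mm tall. Stands in one of the four wire rings, which one varies; origin at the centre of its underside (z = 34 mm), z up.
- spice_1: Narrow spice jar with a tall black cap, diameter 41 mm, 105 mm tall. Stands in one of the four wire rings, which one varies; origin at the centre of its underside (z = 34 mm), z up.
- prep_bowl: Bystander: purple bowl, 125 mm wide, 61 mm high, left of the rack; origin under its middle.
- lemon_1: Bystander: loose lemon, 77 mm long, 52 mm high, left of the rack.
- timer: Bystander: round kitchen timer with a red dome, diameter 64 mm, 53 mm high, right of the rack; origin under its middle.
Things that resemble listed ones, but are neither listed nor needed, are in the scene too. Of the things that look like the pepper_mill, the larger one is meant.

How it is judged:
By the outcome, as a careful person would: the job done as asked, in the order asked, and still so for the second after the job is handed in, with the robot touching nothing.
It also fails if it takes over 48 s, if anything falls off the work surface, if the arm or the gripper's body presses on something with over 40 N, if the wrist force passes 120 N, or if a joint passes its speed limit or range.

## Robot

A 7-joint arm with a two-finger parallel gripper is mounted at the origin on a cart in front of the work surface, level with it; the furniture and walls round the work are solid. World frame = base frame: x ahead of the robot, y to its left, z up, the work surface at z = 0. Lengths are in m, angles in rad, forces in N, time in s.
With the tool pointing down it reaches from about 0.4 to 0.875 m from the base axis. Payload 19.3 kg.
Tool frame: the origin (TCP) lies midway between the tips of the shut fingers; the grasp point (between the pads) lies 19 mm behind it; z points along the fingers, y is the line along which they close (so a half turn about z gives the same grasp; the last joint's range is limited). The gripper opens to 85 mm and grips with 20 to 120 N. Pads are 22 mm wide; open, the fingers measure 114 mm over their backs; the gripper's body (76 mm by 85 mm) begins 54 mm behind the grasp point. The pads swing forward as they close: fully open they stand 13 mm farther back than shut.
Start: joints at [-0.07, 0.521, -0.036, 1.599, 0.021, 1.021, -0.113], TCP at [0.625, -0, 0.209] pointing down, gripper open.
Joint ranges: [-2.91, 2.91], [-0.3, 2.13], [-1.5, 1.42], [0.17, 2.43], [-1.26, 4.41], [0.16, 1.93], [-2.52, 2.52]. Speed limits (rad/s): [1.89, 1.89, 2.39, 2.39, 3.01, 3.01, 3.01].

## Interface

Orientations are given as [roll, pitch, yaw] about the fixed x, y, z axes, in that order (R = Rz(yaw) Ry(pitch) Rx(roll)).
In Python, from workcell import * gives the robot as it stands. The module is installed in compiled form; this text tells all that it offers.
- The arm moves only by the tool play_rows, never from a script. Its argument "deltas" is a list of rows, each a list of 7 numbers: the shift along the tool's x, y, z in units of 500 mm (1.0 is 500 mm), then the turn, a rotation vector about the tool's x, y, z in units of 120 degrees (1.0 is 120 degrees), then the closure, from 0 (fully open) to 1 (shut). A call has 1 to 10 rows; each row is the pose to reach, as a shift and turn from the pose commanded when the call began, along the tool's axes at that moment; what a row does not reach only later rows make up. A row lasts 1/10 s, in which the tool goes at most 50 mm and 8.59 degrees, less where a joint would pass 70% of its speed; a pose out of reach is approached as far as the arm can. A call with a number of a shift or a turn outside -1 to 1 is refused whole. A call with a gripper value outside its range is refused whole. The fingers move at their own pace and stop on an object; "newtons" is the grip in N (left out, the last holds). Time passes only in rows, so rows that repeat a pose let the fingers close. It gives the time, the measured TCP pose, the force, the opening and the grip force at its end, in the units of the state.
- observe(): the state, without advancing time (a new reading comes with each control period).
- grab_frame(name): name is "scene" or "top" or "wrist"; returns the picture (480x640x3 uint8, red, green, blue); there is no depth.
- get_calibration(name): a dict with "fovy" (degrees; the focal length in pixels is half the picture's height over the tangent of half this angle, whatever the lens; pixels are square), "cx", "cy" (the principal point, pixels), "xyz" and "rotation" of the camera in the world. Camera axes: x right, y down, z forward; pixel columns grow to the right and rows downward; lengths in m; the calibration is good to about 2 mm. The wrist camera is an equidistant fisheye: a pixel r from the principal point sees the ray r / f radians off the axis. A picture is of the moment at which its call begins: read the wrist's pose just before it. get_calibration takes no time and is no camera call; for the wrist camera it gives the pose at the moment of the call.
- job_done(): hands the job in; it is judged then, once.
The state is a dict: "clock": time; "qpos": joint angles; "qd": joint speeds; "joint_efforts": joint torques, N m; "position": TCP position; "tool_rot": TCP orientation; "force": force on the tool from outside, world axes, zero at the start; "moment": the same for the moment, N m; "grip_width": finger opening in m; "finger_force": force on a finger pad.
Only numpy, scipy, OpenCV 4.12 (cv2) and the standard library are available. Lean on these libraries where they do the work, as an engineer would, in place of code of your own. Each camera call takes 0.05 s, during which the arm holds its last target. There are 200 camera calls.

## Working session

There is one attempt and no reset: what is moved stays moved. The work goes in short steps, Python scripts to look and compute and a tool call to move; the robot and the scene stay as the last step left them, time stands still between calls to the robot, and variables do not carry over. Pictures are saved under pics/ and viewed, at most 10 in all, crops included, and the job is handed in when it is done.

Besides the shell and the picture viewer there is one more tool, called as name(argument=value, ...), one argument or row to a line, values as JSON. play_rows: Moves the arm, as the interface text tells. Its arguments: {"type":"object","properties":{"deltas":{"type":"array"},"newtons":{"type":"number"}},"required":["deltas"]}

```bash
mkdir -p pics; cat > h.py <<'E'
from workcell import *
import numpy as np, cv2
def save(n,f): cv2.imwrite('pics/'+f,cv2.cvtColor(n,cv2.COLOR_RGB2BGR))
def cast(c,u,v,z):
    f=240/np.tan(np.radians(c['fovy'])/2); d=np.array(c['rotation']).reshape(3,3)@np.array([(u-c['cx'])/f,(v-c['cy'])/f,1])
    o=np.array(c['xyz']); return o+d*(z-o[2])/d[2]
E
python3 - <<'E'
from h import *
a=grab_frame('top');b=grab_frame('scene');save(a,'top0.png');save(b,'sc0.png')
s=observe();print(s['position'],s['tool_rot'],s['clock'],s['grip_width'])
for n in('top','scene'):print(get_calibration(n))
E
```

```text
[ 6.24682193e-01 -6.09853675e-05  2.08898629e-01] [-3.14061325e+00  1.09965408e-04  1.57079209e+00] 0.1 0.085462551726368
{'fovy': 53.908582392576726, 'cx': 321.50513829188554, 'cy': 243.25488728325504, 'xyz': array([0.422438  , 0.05540348, 1.40633786]), 'rotation': array([-3.01522748,  0.00950774, -1.59083847])}
{'fovy': 46.17379075893599, 'cx': 320.7371154320197, 'cy': 231.99409889213175, 'xyz': array([-0.08168459,  1.28515713,  0.89732961]), 'rotation': array([-2.0576187 ,  0.01279244, -2.66010719])}
```

View pics/top0.png

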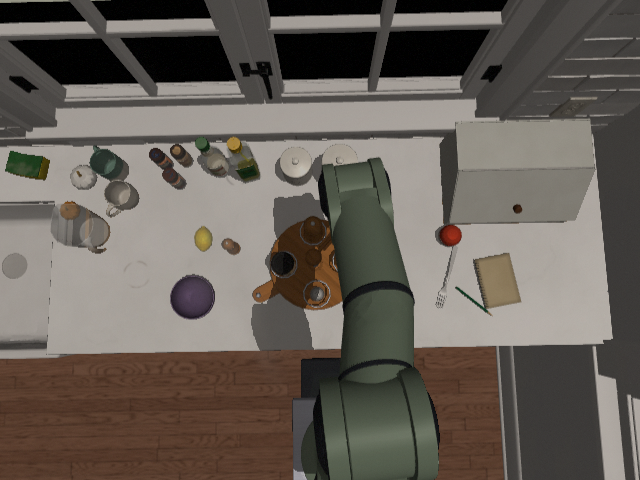

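View pics/sc0.png

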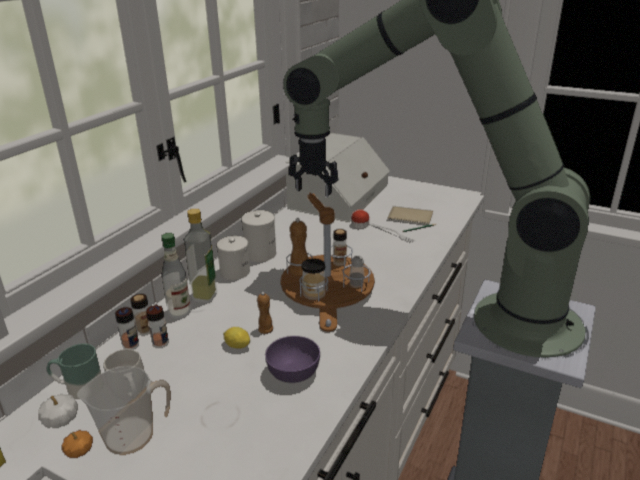

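```bash
cat >> h.py <<'E'
from scipy.spatial.transform import Rotation as R
def cast(c,u,v,z):
    f=240/np.tan(np.radians(c['fovy'])/2); d=R.from_euler('xyz',c['rotation']).as_matrix()@np.array([(u-c['cx'])/f,(v-c['cy'])/f,1])
    o=np.array(c['xyz']); return o+d*(z-o[2])/d[2]
def proj(c,p):
    f=240/np.tan(np.radians(c['fovy'])/2); q=R.from_euler('xyz',c['rotation']).as_matrix().T@(np.array(p)-c['xyz']); return q[:2]/q[2]*f+[c['cx'],c['cy']]
E
python3 - <<'E'
from h import *
a=cv2.imread('pics/top0.png')[205:325,230:390];b=cv2.imread('pics/sc0.png')[170:350,240:400]
z=np.hstack([cv2.resize(a,(400*1,300),interpolation=3),cv2.resize(b,(400,450),interpolation=3)[:300]]) if 0 else None
A=cv2.resize(a,(400,300),interpolation=cv2.INTER_CUBIC);A=cv2.copyMakeBorder(A,0,150,0,0,0)
B=cv2.resize(b,(400,450),interpolation=cv2.INTER_CUBIC)
cv2.imwrite('pics/crop0.png',np.hstack([A,B]))
T=get_calibration('top');S=get_calibration('scene')
print('hub',cast(T,314,258,.252),cast(S,327,215,.241));print('stud',cast(T,263,294,.028))
print('end',cast(S,312,197,.231))
E
```

```text
hub [0.53317493 0.08260049 0.252     ] [0.52961868 0.09759977 0.241     ]
stud [0.45268178 0.23806917 0.028     ]
end [ 0.63072915 -0.00579236  0.231     ]
```

View pics/crop0.png

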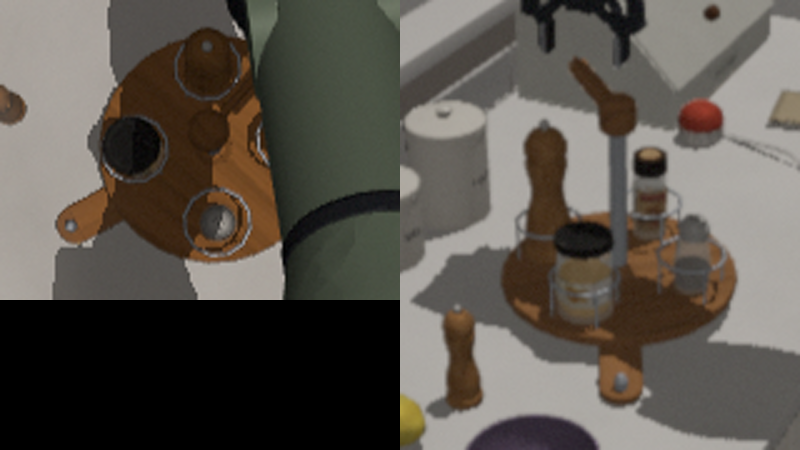

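```bash
python3 - <<'E'
from h import *
T=get_calibration('top');S=get_calibration('scene')
P={}
for n,u,v,z in [('hub',313.6,257.4,.252),('tray',315.5,264.3,.034),('stud',258,295.4,.028),('salt',318,293,.124),('mill',312.4,223.4,.204),('honey',282.8,263.4,.128)]:P[n]=cast(T,u,v,z);print(n,P[n])
for n,u,v,z in [('hub',240+616/2.5-160,170+105/2.5,.245),('stud',240+220/2.5,170+380/2.5,.028),('saltS',240+293/2.5,170+222/2.5,.12),('honeyS',240+184/2.5,170+240/2.5,.128),('millS',240+145/2.5,170+125/2.5,.204),('endS',240+180/2.5,170+68/2.5,.231)]:P[n+'2']=cast(S,u,v,z);print(n,P[n+'2'])
c=(P['hub']+P['tray'])/2
for n in P:d=P[n]-c;print(n,np.hypot(*d[:2]),np.degrees(np.arctan2(d[1],d[0])))
E
```

```text
hub [0.53467525 0.08355644 0.252     ]
tray [0.53555963 0.08369675 0.034     ]
stud [0.44892836 0.25263685 0.028     ]
salt [0.4502534  0.07651769 0.124     ]
mill [0.62756611 0.08624505 0.204     ]
honey [0.53211337 0.17058386 0.128     ]
hub [0.53552271 0.08946233 0.245     ]
stud [0.44648053 0.25857974 0.028     ]
saltS [0.44705414 0.08181097 0.12      ]
honeyS [0.52869486 0.17864409 0.128     ]
millS [0.62146593 0.09340486 0.204     ]
endS [ 0.63006916 -0.00457036  0.231     ]
hub 0.0004477211782729723 -170.98503428707463
tray 0.0004477211782729745 9.01496571292712
stud 0.18971826822734442 117.01992700871064
salt 0.08516127320598874 -175.21161720168132
mill 0.09248573961387714 1.622375663254381
honey 0.0870091361332696 91.97858266577424
hub2 0.00584979049903871 86.0273899534726
stud2 0.19612522367753332 116.86824711873327
saltS2 0.08808202053876982 -178.81888213591557
honeyS2 0.09523430363451806 93.86695115519503
millS2 0.08690037945146895 6.460755302037285
endS2 0.129593720767202 -42.88781513387571
```

play_rows(
  deltas=[
    [0, 0, -0.09, 0, 0, 0, 0],
    [0, 0, -0.18, 0, 0, 0, 0],
    [0.02, 0.01, -0.18, 0, 0, -0.06, 0.5],
    [0.04, 0.02, -0.18, 0, 0, -0.12, 1],
    [0.06, 0.03, -0.18, 0, 0, -0.18, 1],
    [0.09, 0.036, -0.18, 0, 0, -0.24, 1],
    [0.09, 0.036, -0.18, 0, 0, -0.3, 1],
    [0.09, 0.036, -0.18, 0, 0, -0.36, 1],
    [0.09, 0.036, -0.18, 0, 0, -0.392, 1],
    [0.09, 0.036, -0.18, 0, 0, -0.392, 1],
  ],
  newtons=20,
)

```text
clock: 1.1
position: [0.6429, 0.0448, 0.299]
tool_rot: [-3.141, -0.001, 2.393]
force: [0.2, -0.4, -0.2]
grip_width: -0.0
finger_force: 0.0
```

```bash
python3 - <<'E'
from h import *
b=grab_frame('wrist');w=grab_frame('scene')[120:360,200:440]
z=np.hstack([cv2.resize(b,(400,300)),cv2.resize(w,(400,300))]);save(z,'w1.png')
s=observe();print(s['position'],s['tool_rot'],s['clock'],s['grip_width'],s['force'])
E
```

```text
[0.64291271 0.04485519 0.29911706] [-3.14125658e+00 -3.34146026e-04  2.38929288e+00] 1.2 -0.00010162968696338747 [ 0.19039517 -0.64527115  0.71377829]
```

View pics/w1.png

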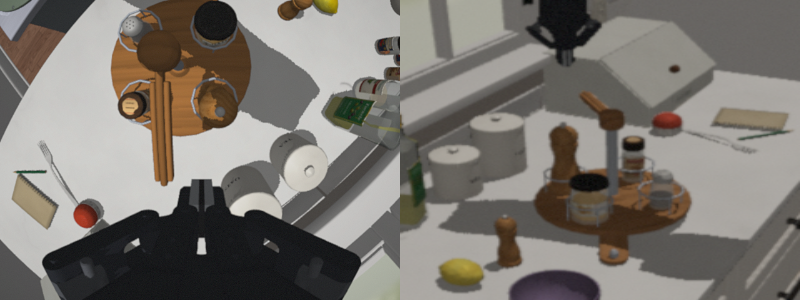

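```bash
cat >> h.py <<'E'
AX=np.array([.535,.0845])
def target(t,z=.215,r=.105,off=.025):
    a=np.radians(t);d=np.array([np.cos(a),np.sin(a)]);n=np.array([-d[1],d[0]])
    return np.r_[AX+r*d+off*n,z], 2.393+np.radians(min(t,-43)+43)
def rows(p0,yaw0,ths):
    R0=R.from_euler('xyz',[np.pi,0,yaw0]).as_matrix();out=[]
    for t in ths:
        p,y=target(t);out.append(list(np.round(R0.T@(p-p0)/.5,3))+[0,0,float(round(-np.degrees(y-yaw0)/120,3)),1])
    return [[float(x) for x in r] for r in out]
E
python3 - <<'E'
from h import *
s=observe();p=s['position'].copy();y=s['tool_rot'][2];p[2]=.215
t0=-32
for k in range(2):
    th=[t0-1.5*(i+1) for i in range(10)]
    print(t0,rows(p,y,th));p,y=target(th[-1]);t0=th[-1]
E
```

```text
-32 [[0.013, -0.005, -0.0, 0.0, 0.0, -0.002, 1.0], [0.011, -0.01, -0.0, 0.0, 0.0, -0.002, 1.0], [0.009, -0.016, -0.0, 0.0, 0.0, -0.002, 1.0], [0.007, -0.021, -0.0, 0.0, 0.0, -0.002, 1.0], [0.005, -0.026, -0.0, 0.0, 0.0, -0.002, 1.0], [0.004, -0.032, -0.0, 0.0, 0.0, -0.002, 1.0], [0.002, -0.037, -0.0, 0.0, 0.0, -0.002, 1.0], [0.001, -0.043, -0.0, 0.0, 0.0, 0.007, 1.0], [-0.0, -0.048, -0.0, 0.0, 0.0, 0.019, 1.0], [-0.001, -0.054, -0.0, 0.0, 0.0, 0.032, 1.0]]
-47.0 [[-0.001, -0.006, -0.0, 0.0, 0.0, 0.012, 1.0], [-0.002, -0.011, -0.0, 0.0, 0.0, 0.025, 1.0], [-0.003, -0.017, -0.0, 0.0, 0.0, 0.038, 1.0], [-0.004, -0.022, -0.0, 0.0, 0.0, 0.05, 1.0], [-0.005, -0.028, -0.0, 0.0, 0.0, 0.062, 1.0], [-0.005, -0.033, -0.0, 0.0, 0.0, 0.075, 1.0], [-0.006, -0.039, -0.0, 0.0, 0.0, 0.088, 1.0], [-0.006, -0.045, -0.0, 0.0, 0.0, 0.1, 1.0], [-0.006, -0.05, -0.0, 0.0, 0.0, 0.112, 1.0], [-0.006, -0.056, -0.0, 0.0, 0.0, 0.125, 1.0]]
```

play_rows(
  deltas=[
    [0, 0, 0.05, 0, 0, 0, 1],
    [0, 0, 0.1, 0, 0, 0, 1],
    [0, 0, 0.14, 0, 0, 0, 1],
    [0, 0, 0.168, 0, 0, 0, 1],
    [0, 0, 0.168, 0, 0, 0, 1],
  ],
)

```text
clock: 1.7
position: [0.6422, 0.0449, 0.2137]
tool_rot: [-3.139, -0.002, 2.391]
force: [0.6, -0.2, 0.4]
grip_width: 0.0003
finger_force: 0.0
```

play_rows(
  deltas=[
    [0.005, -0.005, 0, 0, 0, 0, 1],
    [0.009, -0.01, 0, 0, 0, 0, 1],
    [0.009, -0.016, 0, 0, 0, 0, 1],
    [0.007, -0.021, 0, 0, 0, 0, 1],
    [0.005, -0.026, 0, 0, 0, 0, 1],
    [0.004, -0.032, 0, 0, 0, 0, 1],
    [0.002, -0.037, 0, 0, 0, 0, 1],
    [0.001, -0.043, 0, 0, 0, 0.007, 1],
    [0, -0.048, 0, 0, 0, 0.019, 1],
    [-0.001, -0.054, 0, 0, 0, 0.032, 1],
  ],
)

```text
clock: 2.7
position: [0.625, 0.0249, 0.2154]
tool_rot: [3.141, 0.0, 2.322]
force: [1.2, 0.9, -0.6]
grip_width: -0.0001
finger_force: 0.7
```

play_rows(
  deltas=[
    [-0.001, -0.006, 0, 0, 0, 0.012, 1],
    [-0.002, -0.011, 0, 0, 0, 0.025, 1],
    [-0.003, -0.017, 0, 0, 0, 0.038, 1],
    [-0.004, -0.022, 0, 0, 0, 0.05, 1],
    [-0.005, -0.028, 0, 0, 0, 0.062, 1],
    [-0.005, -0.033, 0, 0, 0, 0.075, 1],
    [-0.006, -0.039, 0, 0, 0, 0.088, 1],
    [-0.006, -0.045, 0, 0, 0, 0.1, 1],
    [-0.006, -0.05, 0, 0, 0, 0.112, 1],
    [-0.006, -0.056, 0, 0, 0, 0.125, 1],
  ],
)

```text
clock: 3.7
position: [0.6065, 0.0034, 0.2154]
tool_rot: [3.142, -0.0, 2.061]
force: [0.6, 1.2, 0.2]
grip_width: -0.0002
finger_force: 0.6
```

```bash
python3 - <<'E'
from h import *
b=grab_frame('wrist');w=grab_frame('scene')[120:360,200:440]
z=np.hstack([cv2.resize(b,(400,300)),cv2.resize(w,(400,300))]);save(z,'w2.png')
s=observe();print(s['position'],target(-62),s['tool_rot'],s['clock'],s['force'])
E
```

```text
[0.6063096  0.00300641 0.215431  ] (array([0.6063682 , 0.00352729, 0.215     ]), np.float64(2.0613874421210774)) [-3.14123506e+00  2.79835925e-04  2.06107503e+00] 3.8 [ 0.21596513  0.110704   -0.15328285]
```

View pics/w2.png

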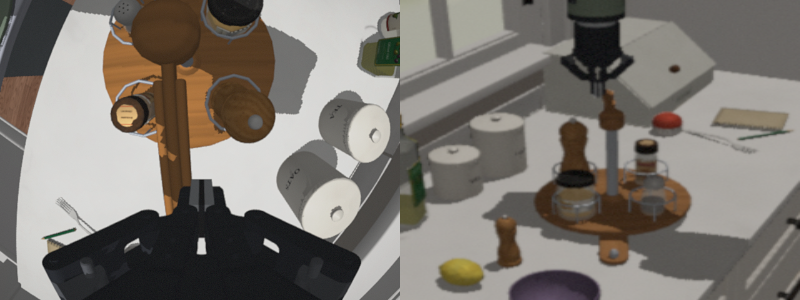

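play_rows(
  deltas=[
    [-0.001, -0.006, 0, 0, 0, 0.012, 1],
    [-0.002, -0.011, 0, 0, 0, 0.025, 1],
    [-0.003, -0.017, 0, 0, 0, 0.038, 1],
    [-0.004, -0.022, 0, 0, 0, 0.05, 1],
    [-0.005, -0.028, 0, 0, 0, 0.062, 1],
    [-0.005, -0.033, 0, 0, 0, 0.075, 1],
    [-0.006, -0.039, 0, 0, 0, 0.088, 1],
    [-0.006, -0.045, 0, 0, 0, 0.1, 1],
    [-0.006, -0.05, 0, 0, 0, 0.112, 1],
    [-0.006, -0.056, 0, 0, 0, 0.125, 1],
  ],
)

```text
clock: 4.8
position: [0.5832, -0.0124, 0.2154]
tool_rot: [3.142, -0.0, 1.799]
force: [0.2, 1.2, 0.1]
grip_width: 0.0
finger_force: 0.6
```

play_rows(
  deltas=[
    [-0.001, -0.006, 0, 0, 0, 0.012, 1],
    [-0.002, -0.011, 0, 0, 0, 0.025, 1],
    [-0.003, -0.017, 0, 0, 0, 0.038, 1],
    [-0.004, -0.022, 0, 0, 0, 0.05, 1],
    [-0.005, -0.028, 0, 0, 0, 0.062, 1],
    [-0.005, -0.033, 0, 0, 0, 0.075, 1],
    [-0.006, -0.039, 0, 0, 0, 0.088, 1],
    [-0.006, -0.045, 0, 0, 0, 0.1, 1],
    [-0.006, -0.05, 0, 0, 0, 0.112, 1],
    [-0.006, -0.056, 0, 0, 0, 0.125, 1],
  ],
)

```text
clock: 5.8
position: [0.5566, -0.0217, 0.2154]
tool_rot: [3.142, -0.0, 1.537]
force: [1.4, 1.1, -0.7]
grip_width: 0.0004
finger_force: 0.6
```

```bash
python3 - <<'E'
from h import *
b=grab_frame('top')[195:330,220:400];w=grab_frame('scene')[170:320,240:440]
z=np.hstack([cv2.resize(b,(400,300),interpolation=2),cv2.resize(w,(400,300),interpolation=2)]);save(z,'w3.png')
s=observe();print(s['position'],target(-92),s['tool_rot'],s['clock'],s['force'])
E
```

```text
[ 0.5563111  -0.02187817  0.21539631] (array([ 0.55632032, -0.02130852,  0.215     ]), np.float64(1.5377886665227782)) [-3.14120922e+00  2.45974490e-04  1.53778322e+00] 5.9 [-0.64164615 -0.23109557 -0.38634965]
```

View pics/w3.png

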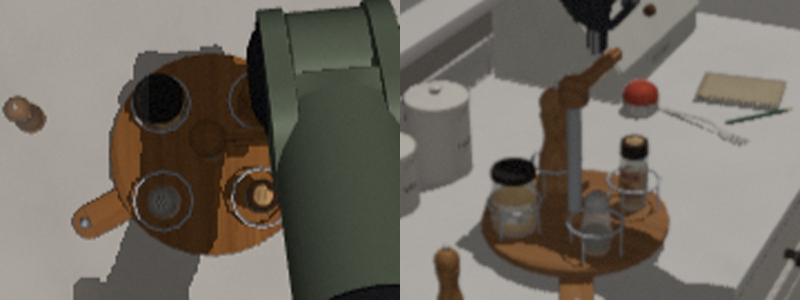

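```bash
python3 - <<'E'
from h import *
T=get_calibration('top');k=180/400
for n,u,v,z in [('hub',209,138,.252),('stud',85,222,.028),('salt',163,201,.124),('ringsalt',162,200,.076),('honey',159,102,.128),('spice',264,195,.139)]:
    p=cast(T,220+u*k-.3,195+v*k-.3,z);d=p[:2]-AX+[0,.0008];print(n,p,np.hypot(*d),np.degrees(np.arctan2(d[1],d[0]))%360)
E
```

```text
hub [0.53614774 0.08316135 0.252     ] 0.0012678512866982487 334.8584638729971
stud [0.45124399 0.25277531 0.028     ] 0.18868367334134475 116.3527549764033
salt [0.47277987 0.14372265 0.124     ] 0.08645265946411532 136.0298583155263
ringsalt [0.4759513  0.14827873 0.076     ] 0.08750521166949542 132.43878748536127
honey [0.59413247 0.14686028 0.128     ] 0.08652091908961361 46.886401261946865
spice [0.47691319 0.02084361 0.139     ] 0.0855862349568589 227.2583781834849
```

play_rows(
  deltas=[
    [-0.001, -0.006, 0, 0, 0, 0.012, 1],
    [-0.002, -0.011, 0, 0, 0, 0.025, 1],
    [-0.003, -0.017, 0, 0, 0, 0.038, 1],
    [-0.004, -0.022, 0, 0, 0, 0.05, 1],
    [-0.005, -0.028, 0, 0, 0, 0.062, 1],
    [-0.005, -0.033, 0, 0, 0, 0.075, 1],
    [-0.006, -0.039, 0, 0, 0, 0.088, 1],
    [-0.006, -0.045, 0, 0, 0, 0.1, 1],
    [-0.006, -0.05, 0, 0, 0, 0.112, 1],
    [-0.006, -0.056, 0, 0, 0, 0.125, 1],
  ],
)

```text
clock: 6.9
position: [0.5285, -0.0237, 0.2154]
tool_rot: [3.142, -0.0, 1.275]
force: [1.1, 1.3, 0.3]
grip_width: -0.0002
finger_force: 0.5
```

```bash
python3 - <<'E'
from h import *
b=grab_frame('top')[195:330,220:400];wc=get_calibration('wrist');w=grab_frame('wrist')
z=np.hstack([cv2.resize(b,(400,300),interpolation=2),cv2.resize(w,(400,300),interpolation=2)]);save(z,'w4.png');save(w,'wr4.png')
s=observe();print(s['position'],target(-107),s['tool_rot'],s['clock'],s['force'],wc)
E
```

```text
[ 0.52821821 -0.02383815  0.21537499] (array([ 0.52820859, -0.02322129,  0.215     ]), np.float64(1.2759892787236289)) [-3.14120819e+00  2.42750534e-04  1.27604324e+00] 7.0 [-0.03384026 -0.25417863  0.31842656] {'fovy': 65.70646984690485, 'cx': 322.156473418848, 'cy': 238.82423627278135, 'xyz': array([0.54991069, 0.04405202, 0.37957865]), 'rotation': array([ 2.85435092e+00,  1.38899038e-03, -2.96917991e-01])}
```

View pics/w4.png

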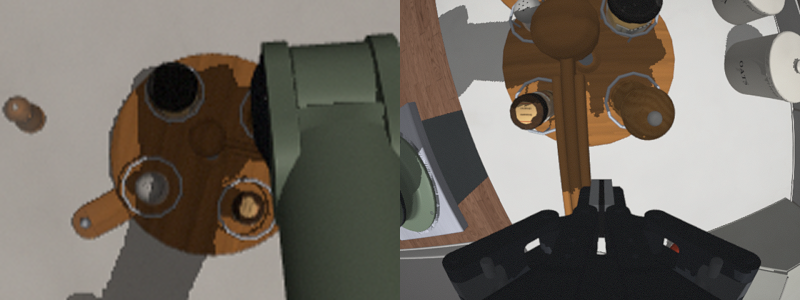

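```bash
python3 - <<'E'
from h import *
T=get_calibration('top');k=180/400
for n,u,v,z in [('hub',208,138,.252),('stud',85,223,.028),('salt',151,185,.124),('ringsalt',151,187,.076),('honey',174,90,.128),('spice',247,206,.139)]:
    p=cast(T,220+u*k-.3,195+v*k-.3,z);d=p[:2]-AX+[0,.0008];print(n,p,np.hypot(*d),np.degrees(np.arctan2(d[1],d[0]))%360)
a=cv2.imread('pics/w4.png')
from h import grab_frame
g=grab_frame('top')[260:305,245:325];cv2.imwrite('pics/z4.png',cv2.resize(cv2.cvtColor(g,4),(800,450),interpolation=2))
E
```

```text
hub [0.53617093 0.08426701 0.252     ] 0.0013009909054090606 25.83810452984163
stud [0.44994298 0.25277927 0.028     ] 0.18926832067894783 116.70513886521911
salt [0.49256752 0.15815009 0.124     ] 0.0856932416972207 119.68077310487814
ringsalt [0.49266104 0.1620239  0.076     ] 0.08903494588728948 118.3939916355112
honey [0.60865132 0.12819427 0.128     ] 0.08604798935325184 31.13703118893086
spice [0.46412865 0.04161928 0.139     ] 0.08242290446819156 210.70023323168513
```

View pics/z4.png

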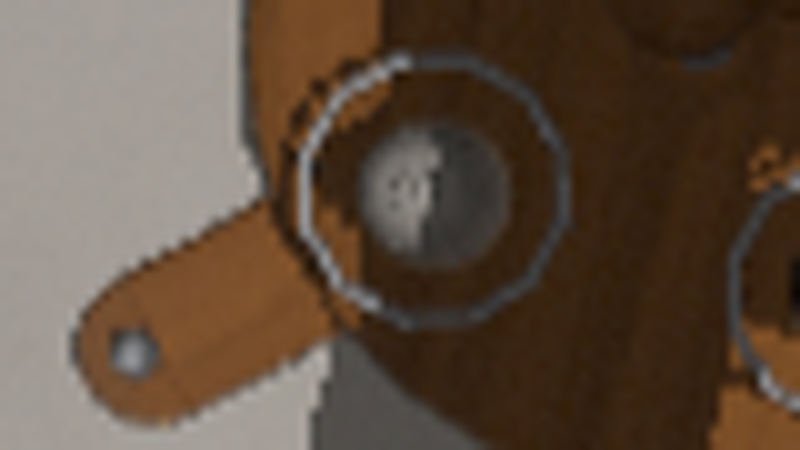

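```bash
python3 - <<'E'
from h import *
T=get_calibration('top')
P={}
for n,u,v,z in [('stud',134,352,.028),('salt',434,194,.115),('salt hi',434,194,.124),('ring',434,189,.076)]:
  p=cast(T,244.55+u/10,259.55+v/10,z)
  for ax in ([.535,.0837],[.5362,.0837],[.5355,.083]):
    d=p[:2]-ax;print(n,ax,np.hypot(*d),np.degrees(np.arctan2(d[1],d[0]))%360)
E
```

```text
stud [0.535, 0.0837] 0.18887777665229116 116.47046787614244
stud [0.5362, 0.0837] 0.18941570639140862 116.79540021541914
stud [0.5355, 0.083] 0.18972730828281076 116.51140765266705
salt [0.535, 0.0837] 0.08677239157714324 120.99717720241125
salt [0.5362, 0.0837] 0.08739644014792851 121.67154777898776
salt [0.5355, 0.083] 0.08762995083182487 121.04170307226204
salt hi [0.535, 0.0837] 0.08640606305058465 121.51044517177135
salt hi [0.5362, 0.0837] 0.08703926050653718 122.18391159134649
salt hi [0.5355, 0.083] 0.08726419238910656 121.55011212780364
ring [0.535, 0.0837] 0.08775542451949159 118.02416068167277
ring [0.5362, 0.0837] 0.08832558951553114 118.71133235435214
ring [0.5355, 0.083] 0.0886083425210118 118.0968949712735
```

```bash
python3 - <<'E'
from h import *
w=cv2.imread('pics/wr4.png').astype(int);c=get_calibration('wrist')
f=240/np.tan(np.radians(c['fovy'])/2);Rm=R.from_euler('xyz',c['rotation']).as_matrix()
def fc(u,v,z):
    x=np.array([u-c['cx'],v-c['cy']]);r=np.hypot(*x);t=r/f;d=Rm@np.r_[x/r*np.sin(t),np.cos(t)];o=np.array(c['xyz']);return o+d*(z-o[2])/d[2]
for v in (240,255,265,275,285):
    m=(w[v,:,2]-w[v,:,0]>25);xs=np.where(m)[0];xs=xs[(xs>240)&(xs<330)];a,b=xs.min(),xs.max()
    for u in (a,(a+b)/2,b):
        p=fc(u,v,.241);d=p[:2]-[.5355,.0837];n=np.degrees(np.arctan2(d[1],d[0]));print(v,u,p.round(4),np.hypot(*d).round(4),n.round(2),end=' | ')
    print()
print(fc(264,44.8,.252))
E
```

```text
240 253 [0.5118 0.0124 0.241 ] 0.0752 -108.38 | 240 276.5 [0.5208 0.0097 0.241 ] 0.0755 -101.25 | 240 300 [0.5296 0.007  0.241 ] 0.0769 -94.39 | 
255 254 [0.5101 0.0064 0.241 ] 0.0814 -108.22 | 255 278.0 [0.5193 0.0036 0.241 ] 0.0817 -101.41 | 255 302 [0.5285 0.0009 0.241 ] 0.0831 -94.85 | 
265 255 [0.509  0.0023 0.241 ] 0.0857 -108.04 | 265 278.5 [ 5.182e-01 -4.000e-04  2.410e-01] 0.0859 -101.65 | 265 302 [ 0.5272 -0.0031  0.241 ] 0.0872 -95.47 | 
275 256 [ 0.5079 -0.0019  0.241 ] 0.09 -107.89 | 275 279.5 [ 0.5171 -0.0046  0.241 ] 0.0902 -101.74 | 275 303 [ 0.5263 -0.0073  0.241 ] 0.0915 -95.8 | 
285 258 [ 0.5071 -0.0063  0.241 ] 0.0944 -107.5 | 285 281.0 [ 0.5163 -0.009   0.241 ] 0.0946 -101.71 | 285 304 [ 0.5253 -0.0116  0.241 ] 0.0959 -96.11 | 
[0.53991183 0.07962457 0.252     ]
```

play_rows(
  deltas=[
    [0, -0.002, 0, 0, 0, 0.005, 1],
    [-0.001, -0.005, 0, 0, 0, 0.011, 1],
    [-0.002, -0.008, 0, 0, 0, 0.018, 1],
    [-0.002, -0.011, 0, 0, 0, 0.025, 1],
    [-0.002, -0.013, 0, 0, 0, 0.03, 1],
    [-0.002, -0.0148, 0, 0, 0, 0.033, 1],
    [-0.002, -0.0148, 0, 0, 0, 0.033, 1],
    [-0.002, -0.0148, 0, 0, 0, 0.033, 1],
    [-0.002, 0.005, 0, 0, 0, 0.033, 1],
    [-0.002, 0.04, 0, 0, 0, 0.033, 1],
  ],
)

```text
clock: 8.05
position: [0.548, -0.0305, 0.2156]
tool_rot: [3.142, -0.0, 1.209]
force: [-0.9, 0.1, -0.3]
grip_width: -0.0001
finger_force: 0.0
```

```bash
python3 - <<'E'
from h import *
g=grab_frame('top')[205:305,245:325];cv2.imwrite('pics/z5.png',cv2.resize(cv2.cvtColor(g,4),(480,600),interpolation=2));save(grab_frame('top'),'t5.png')
s=observe();print(s['position'],s['clock'],s['force'])
E
```

```text
[ 0.54940598 -0.03115842  0.21521247] 8.15 [-0.09535115 -0.91080137 -0.26484376]
```

View pics/z5.png

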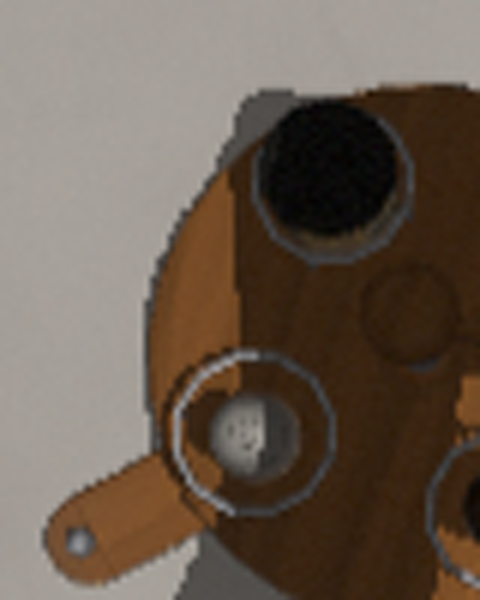

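```bash
python3 - <<'E'
from h import *
T=get_calibration('top')
for n,u,v,z in [('hub',409,313,.252),('stud',79,541,.028),('salt',255,435,.118),('ring',254,434,.076),('honey',329,168,.128),('hring',333,181,.076)]:
  p=cast(T,244.58+u/6,204.58+v/6,z)
  for ax in ([.535,.0837],[.5362,.0837]):
    d=p[:2]-ax;print(n,p.round(4),np.hypot(*d).round(4),np.degrees(np.arctan2(d[1],d[0]))%360)
b=cv2.imread('pics/t5.png')
# tray/tongue wood mask: tongue centreline
c=b.astype(int);m=((c[:,:,2]-c[:,:,0]>35)).astype(np.uint8);pts=[]
for u in range(256,272):
  v=np.where(m[275:310,u])[0]
  if len(v): pts.append((u,275+v.min(),275+v.max()));
P=np.array([cast(T,u,(a+e)/2,.012)[:2] for u,a,e in pts if 258<u<268]);print(pts)
d=P[-1]-P[0];print('tongue dir',np.degrees(np.arctan2(-d[1],-d[0])),P[0],P[-1])
E
```

```text
hub [0.5363 0.0856 0.252 ] 0.0023 55.32767717134999
hub [0.5363 0.0856 0.252 ] 0.0019 86.10394337166336
stud [0.4508 0.2534 0.028 ] 0.1894 116.38481470179615
stud [0.4508 0.2534 0.028 ] 0.1899 116.70910041333748
salt [0.4953 0.1602 0.118 ] 0.0862 117.43995684550181
salt [0.4953 0.1602 0.118 ] 0.0867 118.14366770364495
ring [0.4982 0.164  0.076 ] 0.0884 114.63786447606876
ring [0.4982 0.164  0.076 ] 0.0889 115.34091113272441
honey [0.6158 0.1242 0.128 ] 0.0904 26.62846850362904
honey [0.6158 0.1242 0.128 ] 0.0893 26.973412275976536
hring [0.6174 0.1252 0.076 ] 0.0923 26.735556222167414
hring [0.6174 0.1252 0.076 ] 0.0912 27.074721615649114
[(256, np.int64(288), np.int64(300)), (257, np.int64(288), np.int64(301)), (258, np.int64(287), np.int64(301)), (259, np.int64(287), np.int64(301)), (260, np.int64(286), np.int64(301)), (261, np.int64(285), np.int64(302)), (262, np.int64(285), np.int64(301)), (263, np.int64(284), np.int64(300)), (264, np.int64(284), np.int64(300)), (265, np.int64(283), np.int64(300)), (266, np.int64(283), np.int64(299)), (267, np.int64(282), np.int64(298)), (268, np.int64(282), np.int64(298)), (269, np.int64(281), np.int64(297)), (270, np.int64(281), np.int64(297)), (271, np.int64(275), np.int64(297))]
tongue dir 115.44212622425705 [0.45327112 0.25196874] [0.46450826 0.22834822]
```

play_rows(
  deltas=[
    [0, 0.02, -0.05, 0, 0, 0, 1],
    [0, 0.04, -0.1, 0, 0, 0, 1],
    [0, 0.04, -0.18, 0, 0, 0, 1],
    [0, 0.04, -0.26, 0, 0, 0, 1],
    [0, 0.04, -0.32, 0, 0, 0, 1],
    [0, 0.04, -0.36, 0, 0, 0, 1],
    [0, 0.04, -0.36, 0, 0, 0, 1],
    [0, 0.04, -0.36, 0, 0, 0, 1],
  ],
)

```text
clock: 8.95
position: [0.5662, -0.0376, 0.3951]
tool_rot: [-3.141, 0.0, 1.209]
force: [0.5, -0.6, -0.1]
grip_width: -0.0001
finger_force: 0.0
```

```bash
python3 - <<'E'
from h import *
import pickle
c=get_calibration('wrist');w=grab_frame('wrist');save(w,'wr6.png');pickle.dump(c,open('c6.pkl','wb'))
f=240/np.tan(np.radians(c['fovy'])/2);Rm=R.from_euler('xyz',c['rotation']).as_matrix()
def fp(p):
    q=Rm.T@(np.array(p)-c['xyz']);t=np.arctan2(np.hypot(q[0],q[1]),q[2]);return q[:2]/np.hypot(q[0],q[1])*t*f+[c['cx'],c['cy']]
print(c,fp([.5355,.0837,.034]),fp([.5355,.0837,.252]),fp([.4508,.2534,.028]),fp([.4953,.1602,.118]))
print(observe()['clock'])
E
```

```text
{'fovy': 65.70646984690485, 'cx': 322.156473418848, 'cy': 238.82423627278135, 'xyz': array([0.59248072, 0.02871464, 0.5592494 ]), 'rotation': array([ 2.85437495e+00,  1.17595446e-03, -3.61992252e-01])} [270.5016701 110.814372 ] [234.44117326  97.04050833] [179.30807255  33.47100897] [208.10758746  63.94039143]
9.0
```

View pics/wr6.png

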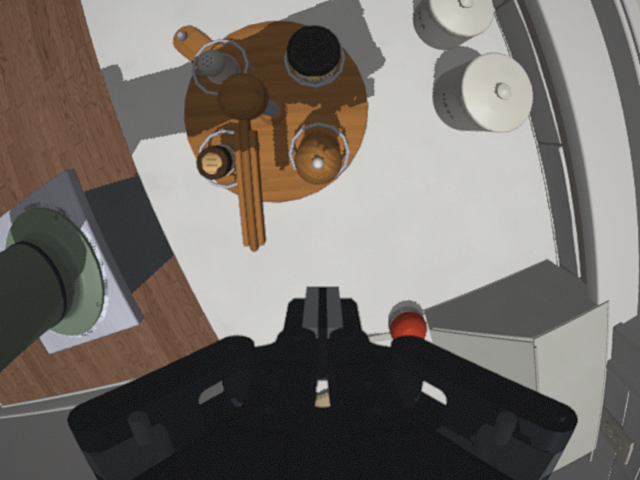

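```bash
cat > m.py <<'E'
from h import *
import pickle,sys
c=pickle.load(open('c6.pkl','rb'));f=240/np.tan(np.radians(c['fovy'])/2);Rm=R.from_euler('xyz',c['rotation']).as_matrix()
def fc(u,v,z):
    x=np.array([u-c['cx'],v-c['cy']]);r=np.hypot(*x);t=r/f;d=Rm@np.r_[x/r*np.sin(t),np.cos(t)];o=np.array(c['xyz']);return (o+d*(z-o[2])/d[2])[:2]
# tray rim points -> circle fit
im=cv2.imread('pics/wr6.png').astype(int);m=((im[:,:,2]-im[:,:,0]>22)).astype(np.uint8)
rim=[]
for a in np.radians(np.r_[-90:91:2, 95:130:2]):
    # outward from centre, last wood pixel
    rr=[r for r in np.arange(70,110,.5) if m[int(round(112+r*np.sin(a))),int(round(276+r*np.cos(a)))]]
    if rr: rim.append(fc(276+rr[-1]*np.cos(a),112+rr[-1]*np.sin(a),.034))
rim=np.array(rim)
from scipy.optimize import least_squares
s=least_squares(lambda q:np.hypot(*(rim-q[:2]).T)-q[2],[.535,.084,.134],loss='soft_l1',f_scale=.001);ct=s.x[:2];print('tray',s.x,np.abs(s.fun).mean())
hub=fc(243.5,97,.252);print('hub',hub)
for n,u,v,z in [('stud',180.5,36,.028),('salt',212,64,.12),('ring',220.5,67.5,.076),('honey',313.5,51.5,.128),('mill',317.5,163,.204),('millring',319,153,.076),('spice',212,162,.139),('end',256,248,.241)]:
    p=fc(u,v,z)
    for C in (hub,ct,(hub+ct)/2):
        d=p-C;print(n,p.round(4),np.hypot(*d).round(4),(np.degrees(np.arctan2(d[1],d[0]))%360).round(2),end=' | ')
    print()
E
python3 m.py
```

```text
tray [0.53833632 0.08342845 0.13180094] 0.0025988390989233135
hub [0.54256865 0.08059414]
stud [0.4512 0.2486] 0.1912 118.54 | stud [0.4512 0.2486] 0.1867 117.82 | stud [0.4512 0.2486] 0.189 118.19 | 
salt [0.5002 0.1574] 0.0877 118.92 | salt [0.5002 0.1574] 0.0832 117.31 | salt [0.5002 0.1574] 0.0854 118.14 | 
ring [0.4998 0.1606] 0.0907 118.11 | ring [0.4998 0.1606] 0.0862 116.52 | ring [0.4998 0.1606] 0.0884 117.33 | 
honey [0.6164 0.1213] 0.0843 28.83 | honey [0.6164 0.1213] 0.0868 25.85 | honey [0.6164 0.1213] 0.0855 27.32 | 
mill [0.5775 0.0027] 0.0853 294.13 | mill [0.5775 0.0027] 0.0897 295.86 | mill [0.5775 0.0027] 0.0875 295.02 | 
millring [0.5785 0.0049] 0.0838 295.39 | millring [0.5785 0.0049] 0.0882 297.08 | millring [0.5785 0.0049] 0.086 296.26 | 
spice [0.4615 0.0449] 0.0886 203.78 | spice [0.4615 0.0449] 0.086 206.64 | spice [0.4615 0.0449] 0.0873 205.19 | 
end [ 0.4995 -0.0459] 0.1336 251.19 | end [ 0.4995 -0.0459] 0.1351 253.28 | end [ 0.4995 -0.0459] 0.1343 252.24 |
```

```bash
python3 -c "
from workcell import *
print(job_done())"
```

```text
the job is handed in; nothing more can be done
None
```

I turned the rack clockwise with one fingertip on the arm, and the salt shaker now stands in line with the tongue, within about 1° as measured from two camera views. Nothing tipped, the rack is at rest with the robot clear of it, and I handed the job in at about 9 s.

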